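# Line up three blocks in an F-clamp for a dry glue-up

## Robot

A 6-joint arm with a two-finger parallel gripper is mounted at the origin on a cart in front of the work surface, level with it; the furniture and walls round the work are solid. World frame = base frame: x ahead of the robot, y to its left, z up, the work surface at z = 0. Lengths are in m, angles in degrees, forces in N, time in s.
With the tool pointing down it reaches from about 0.35 to 0.725 m from the base axis. Payload 6 kg.
Tool frame: the origin (TCP) lies midway between the tips of the shut fingers; the grasp point (between the pads) lies 19 mm behind it; z points along the fingers, y is the line along which they close (so a half turn about z gives the same grasp; the last joint's range is limited). The gripper opens to 85 mm and grips with 20 to 120 N. Pads are 22 mm wide; open, the fingers measure 114 mm over their backs; the gripper's body (76 mm by 85 mm) begins 54 mm behind the grasp point. The pads swing forward as they close: fully open they stand 13 mm farther back than shut.
Start: joints at [19.12, 2.303, 4.859, 0, -92.561, -19.12], TCP at [0.6, 0, 0.231] pointing down, gripper open.
Joint ranges: [-146.85, 146.85], [-73.84, 115.35], [-62.03, 85.46], [-188.31, 113.3], [-161.28, -10.13], [-171.36, 171.36]. Speed limits (degrees/s): [147.25, 147.25, 172.46, 180, 180, 180].

## Interface

Orientations are given as [roll, pitch, yaw] about the fixed x, y, z axes, in that order (R = Rz(yaw) Ry(pitch) Rx(roll)).
In Python, from bench import readout, imaging, sign_off gives the robot as it stands.
- The arm moves only by the shell command python3 -m handwheel 'ROWS' [FORCE]. ROWS is JSON, one flat list of numbers, 7 for each row, row after row: the finger opening in cm, from 0 to 8.54, then the shift along the tool's x, y, z in cm, then the turn, a rotation vector about the tool's x, y, z in rad. A call has exactly 10 rows; each row is the pose to reach, as a shift and turn from the pose commanded when the call began, along the tool's axes at that moment; what a row does not reach only later rows make up. A row lasts 1/12 s, in which the tool goes at most 41.7 mm and 7.16 degrees, less where a joint would pass 70% of its speed; a pose out of reach is approached as far as the arm can. A call with a gripper value outside its range is refused whole. The fingers move at their own pace and stop on an object; FORCE is the grip in N (left out, the last holds). Time passes only in rows, so rows that repeat a pose let the fingers close, or fill a call up. It gives the time, the measured TCP pose, the force, the opening and the grip force at its end, in the units of the state.
- readout.observe(): the state, without advancing time (a new reading comes with each control period).
- imaging.camera(name): name is "scene" or "side" or "wrist"; returns the picture (400x640x3 uint8, blue, green, red); there is no depth.
- imaging.calibration(name): a dict with "fx", "fy", "cx", "cy" (pixels), "R" (3x3) and "t" (3): a world point X has camera coordinates R X + t; the wrist camera has in their place "T_tool_cam" (4x4, takes a point from camera to tool coordinates, whose origin is the TCP and whose axes are the flange's). Camera axes: x right, y down, z forward; pixel columns grow to the right and rows downward; lengths in m; the calibration is good to about 2 mm. A picture is of the moment at which its call begins: read the wrist's pose just before it. calibration takes no time and is no camera call.
- sign_off(): hands the job in; it is judged then, once.
The state is a dict: "time": time; "qpos": joint angles; "qvel": joint speeds; "effort": joint torques, N m; "position": TCP position; "tool_rot": TCP orientation; "force": force on the tool from outside, world axes, zero at the start; "ft_torque": the same for the moment, N m; "opening": finger opening in m; "gripper_force": force on a finger pad.
Only numpy, scipy, OpenCV 4.12 (cv2) and the standard library are available. Lean on these libraries where they do the work, as an engineer would, in place of code of your own. Each camera call takes 0.05 s, during which the arm holds its last target. There are 200 camera calls.

## Task

Dry-fit the three equal brown blocks for a laminated mallet head: slide the F-clamp's movable arm open, then slide the blocks along the table, without lifting them, into the clamp's throat so that they lie side by side in one neat row, each with one end against the clamp's bar. Then slide the arm back until it nips the row snugly with no gaps left, and let go; leave everything else lying where it is.

Things in the scene. Friction and masses are not known exactly. Their poses are not given: they have to be found in the camera images.
- corner (a point): corner of the F-clamp's throat at table height, fixed; origin of the clamp frame (numbers below in mm). x points away from the bar out of the clamp's open side, roughly toward the robot; y runs along the bar from the fixed jaw (left) to the movable arm (right); z up. Bar's front face is x=0; fixed jaw's pad face is y=0. Row filled in: x 0 to 98, y 0 to 135; block centres x=49, y=22.5, 67.5, 112.5
- f_clamp: the nearer of the two red-jawed F-clamps, 304 mm long, flat in a screwed-down wooden cradle; only its arm moves. Origin mid-clamp. In the frame of corner, mm: bar at z 9 to 15; fixed jaw y -29 to -5, x up to 69, z up to 20, its 22 mm pad at x=59; cradle parts behind the bar (x<-3, z up to 30), left of the jaw (y -60 to -30, x up to 52) and at the bar's right end (y 221 to 241, x up to 8, z up to 25)
- jaw_inside (a point): point on the movable arm's left face (toward the fixed jaw), 12 mm above the table, 30 mm in front of the bar face; axes as corner. Push here along +y to open. The arm is 26 mm thick (y), z 3 to 21 mm; this face is plain from the bar to 17 mm in front of this point, where a 23 mm wide round pad on a screw stands out 30.5 mm along -y; its face presses on the row
- jaw_outside (a point): point on the arm's right face, 26 mm along +y from jaw_inside, same height and axes. Push here along -y to close. The face is plain from the bar to 17 mm in front of this point, where the screw and a wooden handle (24 mm thick) begin and run 135 mm along +y
- f_clamp_arm (a joint): slide of the movable arm along the bar in m, 0 to 0.075, growing as the clamp opens (+y). The pads stand 83.5 mm + this value apart: three blocks side by side (135 mm) need more than 0.0515, and at 0.0515 the arm touches a tight row. Starts nearly closed (below 0.02), slides with about 2 N of friction and stays where it is left
- block_a: one of three equal brown timber blocks, 45 mm wide (its own x), 98 mm long (its own y), 30 mm high, about 0.07 kg; origin at the centre of its underside. At the start they lie apart on the table between the clamp and the robot, long axis within 0.3 rad of square to the clamp's bar
- block_b: one of three equal brown timber blocks, 45 mm wide (its own x), 98 mm long (its own y), 30 mm high, about 0.07 kg; origin at the centre of its underside. At the start they lie apart on the table between the clamp and the robot, long axis within 0.3 rad of square to the clamp's bar
- block_c: one of three equal brown timber blocks, 45 mm wide (its own x), 98 mm long (its own y), 30 mm high, about 0.07 kg; origin at the centre of its underside. At the start they lie apart on the table between the clamp and the robot, long axis within 0.3 rad of square to the clamp's bar
- sanding_block: wooden sanding block, 62 x 110 x 26 mm, bystander right of the work; origin at the middle of its underside
- tape_measure: black and yellow tape measure standing on edge, 32 x 76 x 63 mm, bystander on the left; origin at the middle of its underside
- offcut_short: short greyish timber offcut, 52 x 75 x 34 mm, bystander on the left; not one of the three blocks; origin at the middle of its underside
- pencil: green pencil, 7 x 150 mm, 6 mm thick, bystander nearest the robot; origin at the middle of its underside
- small_plane: wooden hand plane, 200 x 201 x 81 mm, bystander at the left near the robot; origin at the middle of its underside
Things that resemble listed ones, but are neither listed nor needed, are in the scene too. Leave any purple look-alike of the block_c alone.

How it is judged:
By the outcome, as a careful person would: the job done as asked, in the order asked, and still so for the second after the job is handed in, with the robot touching nothing.
It also fails if it takes over 72 s, if anything falls off the work surface, if the arm or the gripper's body presses on something with over 40 N, if the wrist force passes 120 N, or if a joint passes its speed limit or range.

## Working session

There is one attempt and no reset: what is moved stays moved. The work goes in short steps, Python scripts to look and compute and a shell command to move; the robot and the scene stay as the last step left them, time stands still between calls to the robot, and variables do not carry over. Pictures are saved under pics/ and viewed, at most 13 in all, crops included, and the job is handed in when it is done.

```bash
ls; mkdir -p pics
python3 - <<'E'
from bench import readout, imaging
import cv2,json,numpy as np
s=readout.observe(); print(s)
for n in ("scene","side"):
    im=imaging.camera(n); cv2.imwrite(f"pics/{n}0.png",im)
    c=imaging.calibration(n); print(n,{k:np.round(v,4).tolist() for k,v in c.items()})
im=imaging.camera("wrist"); cv2.imwrite("pics/wrist0.png",im)
print({k:np.round(v,4).tolist() for k,v in imaging.calibration("wrist").items()})
E
```

```text
pics
{'time': 0.0, 'qpos': array([ 1.91181552e+01,  2.33892283e+00,  4.80179317e+00, -2.64538534e-02,
       -9.25623435e+01, -1.91203762e+01]), 'qvel': array([-0.06878996,  0.08384327,  0.01700032,  0.02318347, -0.0441187 ,
       -0.01678424]), 'effort': array([-7.27207535e-04, -3.68200672e+01,  3.47413230e+01,  6.93227157e+00,
       -5.48646509e-03, -9.47124363e-06]), 'position': array([5.99665950e-01, 6.45164142e-05, 2.30271501e-01]), 'tool_rot': array([ 1.79897358e+02, -7.61133771e-03, -9.00010544e+01]), 'force': array([ 0.30279486, -0.55077868, -0.34949833]), 'ft_torque': array([-0.03570482, -0.013274  ,  0.0160379 ]), 'gripper_force': 0.0, 'opening': 0.08564696180012177}
scene {'fx': 421.7701, 'fy': 421.7701, 'cx': 320.8855, 'cy': 202.0248, 'R': [[0.9112, -0.4118, 0.0121], [-0.1872, -0.4401, -0.8782], [0.367, 0.7979, -0.4781]], 't': [-0.4467, 0.1557, 0.9089]}
side {'fx': 427.4622, 'fy': 427.4622, 'cx': 315.5062, 'cy': 203.8817, 'R': [[-0.97, -0.2423, 0.0191], [-0.1391, 0.4889, -0.8612], [0.1994, -0.838, -0.5079]], 't': [0.4878, 0.0727, 1.27]}
{'fx': 298.1533, 'fy': 298.1533, 'cx': 321.3058, 'cy': 194.4176, 'T_tool_cam': [[0.0009, -0.9636, -0.2674, 0.0686], [1.0, 0.0007, 0.001, -0.0001], [-0.0008, -0.2674, 0.9636, -0.1414], [0.0, 0.0, 0.0, 1.0]]}
```

View pics/scene0.png

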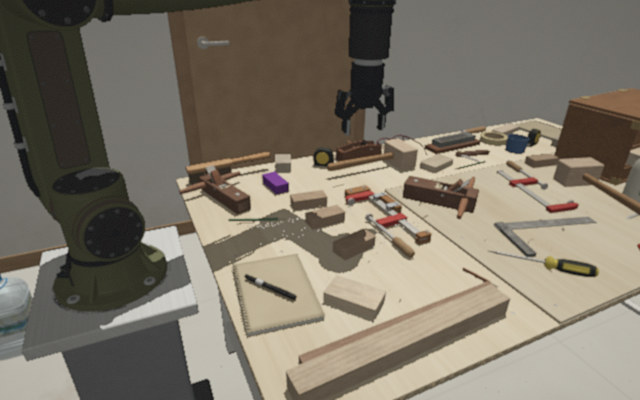

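View pics/wrist0.png

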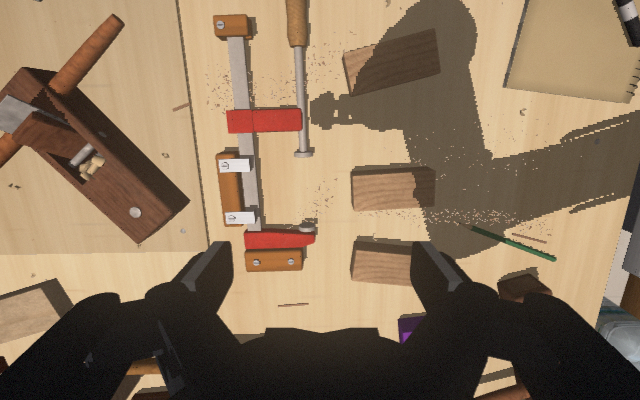

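View pics/side0.png

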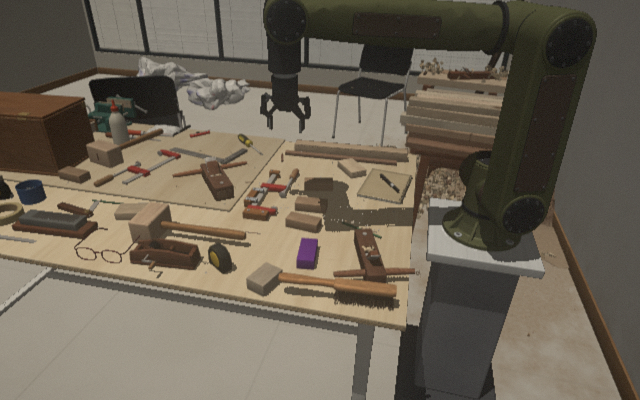

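The wrist picture shows the clamp with its bar along column ~245, the fixed jaw at row 240 and the arm at row 120. Brown blocks are at (391,63), (393,188) and (385,263), and the purple look-alike is at (410,330). The scene view shows the same blocks at (308,200), (325,215) and (353,242), with purple at (276,183). The darker-walled, equal 45x98 brown blocks are the targets. The pale block at scene (355,297) is the sanding block, and the greyish stub on the left is the offcut. Next is a second wrist view for height.

```bash
cat > h.py <<'E'
import numpy as np, cv2
from scipy.spatial.transform import Rotation as Ro
from bench import readout, imaging
K=imaging.calibration("wrist")
def shot(name):
    s=readout.observe(); im=imaging.camera("wrist"); cv2.imwrite(f"pics/{name}.png",im)
    T=np.eye(4);T[:3,:3]=Ro.from_euler('xyz',s['tool_rot'],degrees=True).as_matrix();T[:3,3]=s['position']
    np.save(f"pics/{name}.npy",T@K['T_tool_cam']); return im
def ray(name,uv):
    M=np.load(f"pics/{name}.npy"); uv=np.atleast_2d(uv).astype(float)
    d=np.c_[(uv[:,0]-K['cx'])/K['fx'],(uv[:,1]-K['cy'])/K['fy'],np.ones(len(uv))]@M[:3,:3].T
    return M[:3,3],d
def plane(name,uv,z):
    c,d=ray(name,uv); return c+d*((z-c[2])/d[:,2])[:,None]
def tri(n1,u1,n2,u2):
    c1,d1=ray(n1,u1);c2,d2=ray(n2,u2);out=[]
    for a,b in zip(d1,d2):
        A=np.c_[a,-b]; l=np.linalg.lstsq(A,c2-c1,rcond=None)[0]
        out.append((c1+a*l[0]+c2+b*l[1])/2)
    return np.array(out)
E
python3 -c "
from h import *
shot('w1')"
python3 -m handwheel '[8.5,-2,0,0,0,0,0, 8.5,-5,0,0,0,0,0, 8.5,-8,0,0,0,0,0, 8.5,-9,0,0,0,0,0, 8.5,-9,0,0,0,0,0, 8.5,-9,0,0,0,0,0, 8.5,-9,0,0,0,0,0, 8.5,-9,0,0,0,0,0, 8.5,-9,0,0,0,0,0, 8.5,-9,0,0,0,0,0]'
python3 -c "
from h import *
a=cv2.imread('pics/w1.png');b=shot('w2')
cv2.imwrite('pics/v1.png',np.hstack([cv2.resize(a[0:290,210:460],None,fx=1.6,fy=2,interpolation=2),cv2.resize(b[0:290,210:460],None,fx=1.6,fy=2,interpolation=2)]))
print(a[[63,188,262,230,120],[391,393,375,330,260]],a[[245,90],[340,480]])"
```

```text
time: 1.03
position: [0.6, 0.0893, 0.2314]
tool_rot: [-180.0, -0.0, -90.1]
force: [0.3, -0.2, 0.1]
opening: 0.0846
gripper_force: 0.0
[[ 49  64  84]
 [104 138 179]
 [106 143 182]
 [148 191 222]
 [ 57  73 196]] [[152 194 224]
 [153 192 220]]
```

View pics/v1.png

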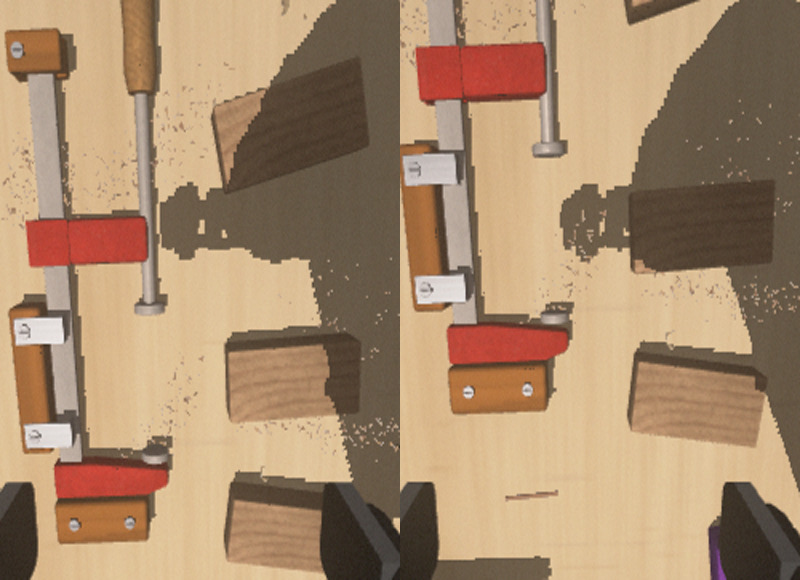

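Left panel (w1) and right panel (w2) show the clamp tilted about 5° in the image. The fixed jaw is at panel (110,478) in w1, the arm at (88,240), and the blocks at (290,125), (293,378) and (275,525). I'll take block corners by hand, triangulate the ones seen in both views, and get coarse clamp points.

```bash
cat > m1.py <<'E'
from h import *
f=lambda p,o=0:np.array([[210+(x-o)/1.6,y/2] for x,y in p])
# triangulate: arm-red corners top right; mid block corners
a=[(226,350),(360,338),(358,412),(230,421),(148,222),(147,262),(167,480),(57,462),(152,441)]
b=[(630,195),(773,181),(773,262),(634,272),(546,44),(546,94),(567,345),(448,328),(553,312)]
P=tri('w1',f(a),'w2',f(b,400)); print((P*1000).round())
z=.03
A=plane('w1',f([(213,106),(360,58),(368,146),(228,192)]),z)
B=plane('w1',f([(226,350),(360,338),(358,412),(230,421)]),z)
C=plane('w2',f([(640,360),(766,385),(757,446),(630,430)],400),z)
for n,Q in zip('ABC',(A,B,C)):
    r=cv2.minAreaRect((Q[:,:2]*1000).astype(np.float32)); d=(Q[0]+Q[3]-Q[1]-Q[2])[:2]
    print(n,np.round(r[0]),np.round(r[1]),'far-end hdg',np.degrees(np.arctan2(d[1],d[0])).round(1))
e=plane('w1',f([(54,75),(78,440)]),.015); d=e[0]-e[1]
print('bar',(e*1000).round(),np.degrees(np.arctan2(d[1],d[0])).round(2))
E
python3 m1.py
```

```text
[[563.   5.  18.]
 [463.  -2.  18.]
 [462.  42.  27.]
 [560.  47.  27.]
 [620. -69.  26.]
 [622. -47.  18.]
 [608.  93.  14.]
 [700.  83.   6.]
 [621.  76. -16.]]
A [ 524. -118.] [97. 44.] far-end hdg 13.9
B [514.  22.] [98. 45.] far-end hdg 3.8
C [509. 127.] [44. 98.] far-end hdg -7.6
bar [[ 683. -146.   15.]
 [ 679.   64.   15.]] -88.73
```

```bash
python3 -m handwheel '[0,1,0.3,1,0,0,-0.12, 0,2,0.5,2,0,0,-0.24, 0,3,0.8,3,0,0,-0.36, 0,4,1,4,0,0,-0.48, 0,5,1.2,5,0,0,-0.6, 0,6,1.5,6,0,0,-0.72, 0,7,1.7,7,0,0,-0.84, 0,8,2,8,0,0,-0.96, 0,8.9,2,9,0,0,-1.08, 0,8.9,2,9,0,0,-1.2]'
python3 -m handwheel '[0,0,0,0,0,0,-0.1, 0,0,0,0,0,0,-0.2, 0,0,0,0,0,0,-0.3, 0,0,0,0,0,0,-0.393, 0,0,0,0,0,0,-0.393, 0,0,0,0,0,0,-0.393, 0,0,0,0,0,0,-0.393, 0,0,0,0,0,0,-0.393, 0,0,0,0,0,0,-0.393, 0,0,0,0,0,0,-0.393]'
python3 -c "
from h import *
b=shot('w3'); cv2.imwrite('pics/v2.png',cv2.resize(b[:,60:600],(800,593),interpolation=2))"
```

```text
time: 1.92
position: [0.5787, -0.0006, 0.1389]
tool_rot: [179.9, 0.2, -21.0]
force: [0.1, 1.0, -0.4]
opening: 0.0
gripper_force: 0.0
time: 2.75
position: [0.58, 0.001, 0.1413]
tool_rot: [180.0, 0.0, 1.2]
force: [-0.0, 0.4, 0.2]
opening: -0.0001
gripper_force: 0.0
```

View pics/v2.png

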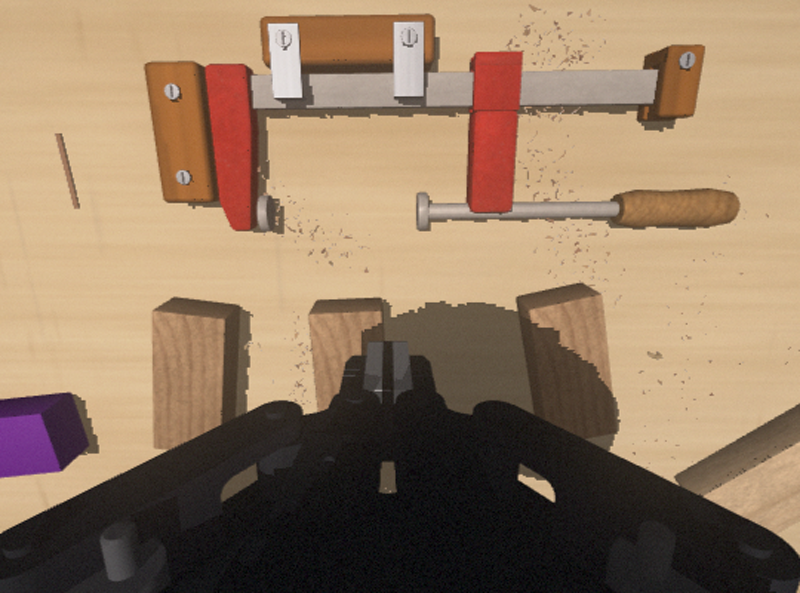

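The picture shows the bar's front edge from (255,109) to (655,104), the fixed pad face at about (276,212), the moving pad face at (416,212), the arm's left face at (472,150), the handle starting at (615,208), and the blocks at (195,375), (347,350) and (567,360).

```bash
cat > m2.py <<'E'
from h import *
f=lambda p:np.array([[60+x/1.4815,y/1.4825] for x,y in p])
e=plane('w3',f([(257,109),(520,105.5),(655,104)]),.015)
d=e[2]-e[0]; d/=np.linalg.norm(d); yc=d; xc=np.array([d[1],-d[0],0])
print('bar',(e*1000).round(1),'clamp y hdg',np.degrees(np.arctan2(d[1],d[0])))
p=plane('w3',f([(275,212),(416,212)]),.012)
o=e[0]+xc*0; o=o+yc*((p[0]-o)@yc); o[2]=0
print('corner',(o*1000).round(1))
for n,q,z in [('pads',[(275,212),(416,212)],.012),('jaw fixed inner top y-5, tip',[(251,90),(250,228)],.02),('arm inner/outer top, tip',[(472,140),(519,140),(495,212)],.021),('cradle R',[(640,119),(693,115)],.025),('fixed cradle',[(214,200),(148,200)],.03)]:
    P=plane('w3',f(q),z)-o; print(n,np.c_[P@xc,P@yc].round(4).tolist())
np.save('clamp.npy',np.array([o,xc,yc]))
for n,Q in zip('cba',([(153,309),(228,318),(224,448),(153,448)],[(310,313),(380,313)],[(525,308),(600,296),(616,430)])):
    print(n,(plane('w3',f(Q),.03)*1000).round().tolist())
def w(x,y): return (o+xc*x+yc*y)
print('push start',w(.019,.075),'open end',w(.019,.083))
E
python3 m2.py
```

```text
bar [[ 676.6   75.8   15. ]
 [ 681.8  -72.7   15. ]
 [ 684.3 -148.7   15. ]] clamp y hdg -88.04732498593965
corner [676.8  71.    0. ]
pads [[0.058, -0.0], [0.059, 0.0856]]
jaw fixed inner top y-5, tip [[-0.0092, -0.0059], [0.0664, -0.0136]]
arm inner/outer top, tip [[0.0184, 0.1163], [0.0187, 0.1427], [0.0586, 0.1314]]
cradle R [[0.0087, 0.2071], [0.007, 0.2357]]
fixed cradle [[0.0491, -0.0292], [0.0487, -0.0664]]
c [[561.0, 141.0, 30.0], [557.0, 96.0, 30.0], [465.0, 105.0, 30.0], [464.0, 152.0, 30.0]]
b [[561.0, 46.0, 30.0], [562.0, 4.0, 30.0]]
a [[567.0, -83.0, 30.0], [575.0, -127.0, 30.0], [485.0, -151.0, 30.0]]
push start [ 0.66033825 -0.00464038  0.        ] open end [ 0.66061084 -0.01263574  0.        ]
```

```bash
python3 -m handwheel '[0,3,0.8,0,0,0,-0.013, 0,6,1.6,0,0,0,-0.013, 0,8,2.2,1,0,0,-0.013, 0,8,2.2,3,0,0,-0.013, 0,8,2.2,6,0,0,-0.013, 0,8,2.2,9,0,0,-0.013, 0,8,2.2,11,0,0,-0.013, 0,8,2.2,12.5,0,0,-0.013, 0,8,2.2,13.2,0,0,-0.013, 0,8,2.2,13.2,0,0,-0.013]'
python3 - <<'E'
from h import *
o,xc,yc=np.load('clamp.npy'); s=readout.observe(); p=s['position']-o
print('clamp',p@xc,p@yc,s['position'][2],s['tool_rot'],s['force'])
E
```

```text
time: 3.63
position: [0.6592, -0.0194, 0.007]
tool_rot: [180.0, 0.2, 2.0]
force: [0.2, -0.5, 0.2]
opening: 0.0002
gripper_force: 0.0
clamp 0.020620432161972076 0.08970587739662486 0.0070376814101407136 [179.9739897    0.21243547   1.9946707 ] [ 0.23116732 -0.49687012  0.24375461]
```

```bash
python3 -m handwheel '[0,0.1,1,0,0,0,0, 0,0.1,2,0,0,0,0, 0,0.1,3,0,0,0,0, 0,0.1,4,0,0,0,0, 0,0.1,5,0,0,0,0, 0,0.1,6,0,0,0,0, 0,0.1,7,0,0,0,0, 0,0.1,7.7,0,0,0,0, 0,0.1,8.2,0,0,0,0, 0,0.1,8.2,0,0,0,0]'
python3 -m handwheel '[0,0,0,0,0,0,0, 0,0,-0.3,0,0,0,0, 0,0,-0.8,0,0,0,0, 0,0,-1,-1,0,0,0, 0,-1,-1.5,-4,0,0,0, 0,-4,-2,-7,0,0,0, 8.5,-7,-3,-10,0,0,0, 8.5,-9,-4.5,-12,0,0,0, 8.5,-9,-6,-12,0,0,0, 8.5,-9,-6,-12,0,0,0]'
python3 -c "
from h import *
b=shot('w4'); cv2.imwrite('pics/v3.png',cv2.resize(b[:,60:600],(800,593),interpolation=2))"
```

```text
time: 4.47
position: [0.6646, -0.1016, 0.0098]
tool_rot: [-180.0, -0.0, 2.0]
force: [0.8, 2.1, 3.5]
opening: -0.0001
gripper_force: 1.5
time: 5.3
position: [0.5724, -0.0423, 0.1326]
tool_rot: [-179.9, -0.3, 2.1]
force: [-0.4, -0.7, -0.5]
opening: 0.0479
gripper_force: 0.0
```

View pics/v3.png

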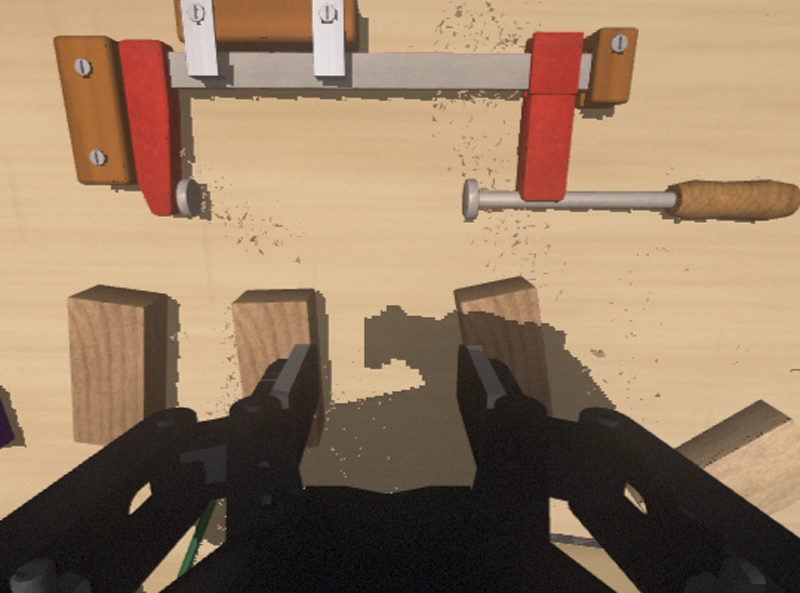

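The arm now stands open, with the pad face at (463,198) and the fixed pad at (198,198). Blocks C, B and A are at (107,372), (278,350) and (500,330). I'll refine the block poses and check the neighbours.

```bash
cat > m3.py <<'E'
from h import *
f=lambda p:np.array([[60+x/1.4815,y/1.4825] for x,y in p])
o,xc,yc=np.load('clamp.npy')
P=plane('w4',f([(197,198),(464,198)]),.012)-o; print('pads',(np.c_[P@xc,P@yc]*1e3).round(1).tolist())
P=plane('w4',f([(178,92),(528,91)]),.015)-o; print('bar',(np.c_[P@xc,P@yc]*1e3).round(1).tolist())
T=tri('w3',f([(257,109),(153,309),(228,318),(310,313)]),'w4',f([(172,93),(69,301),(146,305),(232,302)])); print('tri z',(T[:,2]*1e3).round(1))
for n,w,q in [('C','w4',[(69,301),(146,305),(144,445),(69,442)]),('C3','w3',[(153,309),(228,318),(224,448),(153,448)]),('purple','w3',[(0,402),(42,404),(60,471)])]:
    Q=plane(w,f(q),.03); print(n,(Q*1e3).round()[:,:2].tolist(),(Q.mean(0)*1e3).round())
print('pencil',(plane('w1',[(470,228),(555,260)],.004)*1e3).round()[:,:2].tolist(),'plane',(plane('w1',[(500,280),(525,272)],.05)*1e3).round()[:,:2].tolist())
E
python3 m3.py
python3 -c "from bench import readout as r;s=r.observe();print(s['position'],s['tool_rot'])"
```

```text
pads [[58.8, -0.7], [58.1, 155.1]]
bar [[2.1, -3.5], [0.8, 186.4]]
tri z [24.1 25.3 32.7 30.7]
C [[558.0, 140.0], [557.0, 96.0], [464.0, 107.0], [464.0, 155.0]] [511. 125.  30.]
C3 [[561.0, 141.0], [557.0, 96.0], [465.0, 105.0], [464.0, 152.0]] [512. 123.  30.]
purple [[496.0, 246.0], [496.0, 219.0], [445.0, 217.0]] [479. 227.  30.]
pencil [[402.0, 80.0], [280.0, 127.0]] plane [[381.0, 129.0], [353.0, 118.0]]
[ 0.57214433 -0.04316281  0.1307401 ] [-1.79968464e+02 -1.12627550e-01  2.13858802e+00]
```

```bash
python3 -m handwheel '[8.5,-3,-2,0,0,0,-0.03, 8.5,-6,-4,0,0,0,-0.03, 8.5,-9,-6,1,0,0,-0.03, 8.5,-9.3,-6.6,3,0,0,-0.03, 8.5,-9.3,-6.6,6,0,0,-0.03, 8.5,-9.3,-6.6,9,0,0,-0.03, 8.5,-9.3,-6.6,11,0,0,-0.03, 8.5,-9.3,-6.6,12,0,0,-0.03, 8.5,-9.3,-6.6,12.6,0,0,-0.03, 8.5,-9.3,-6.6,12.7,0,0,-0.03]' 20
python3 -m handwheel '[4,0,0,0,0,0,0, 4,0,0,0,0,0,0, 4,0,0,0,0,0,0, 4,0,0,0,0,0,0, 4,0,0,0,0,0,0, 4,0,0,0,0,0,0, 4,0,0,0,0,0,0, 4,0,0,0,0,0,0, 4,0,0,0,0,0,0, 4,0,0,0,0,0,0]'
python3 -c "
from h import *
o,xc,yc=np.load('clamp.npy'); s=readout.observe(); p=s['position']-o
print('clamp',p@xc,p@yc,s['position'],s['tool_rot'],s['opening'])
b=shot('w5'); cv2.imwrite('pics/v4.png',cv2.resize(b[:,60:600],(800,593),interpolation=2))"
```

```text
time: 6.18
position: [0.4767, 0.0178, 0.0014]
tool_rot: [179.9, 0.1, 3.7]
force: [-0.8, -0.3, 1.0]
opening: 0.0852
gripper_force: 0.0
time: 7.02
position: [0.4779, 0.0186, 0.0036]
tool_rot: [-180.0, -0.1, 3.8]
force: [-0.8, 1.0, 6.0]
opening: 0.0446
gripper_force: 21.5
clamp 0.20053790003436536 0.04551738173558424 [0.47790117 0.01863939 0.00362313] [-1.79984453e+02 -1.27504033e-01  3.75695390e+00] 0.04455908392907398
```

View pics/v4.png

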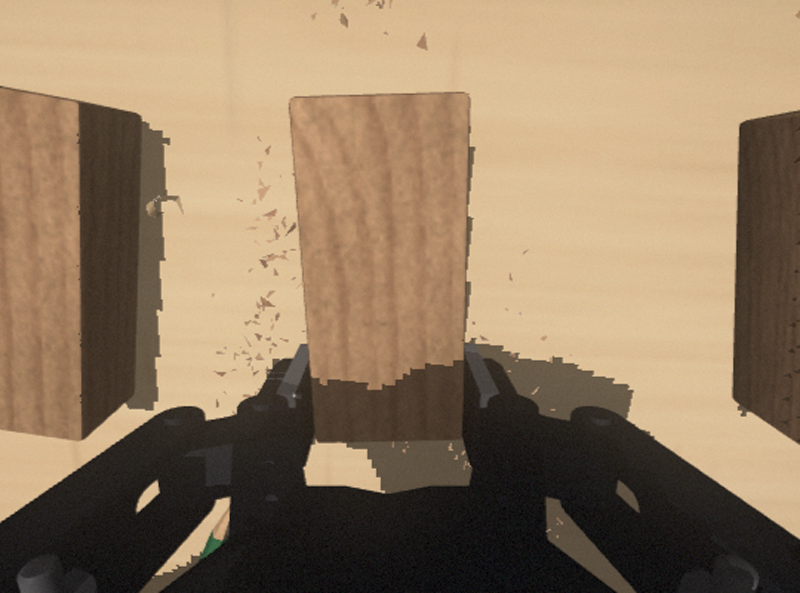

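The picture shows the block gripped squarely, with its far edge from (290,97) to (468,93) and its near end at row 440.

```bash
cat > m4.py <<'E'
from h import *
import sys
f=lambda p:np.array([[60+x/1.4815,y/1.4825] for x,y in p])
M=np.load('pics/w5.npy')@np.linalg.inv(K['T_tool_cam'])
Q=plane('w5',f([(290,97),(468,93),(315,440),(463,440)]),.03)
t=(np.c_[Q,np.ones(4)]@np.linalg.inv(M).T)[:,:2]; print('tool mm',(t*1e3).round(1).tolist())
E
python3 m4.py
```

```text
tool mm [[83.6, -22.7], [84.5, 20.3], [-11.4, -20.7], [-11.3, 23.6]]
```

```bash
python3 -m handwheel '[4,1,-0.6,0,0,0,0.03, 4,2,-1.2,0,0,0,0.03, 4,3,-1.8,0,0,0,0.031, 4,3.6,-2.1,0,0,0,0.031, 4,4.5,-2.06,0,0,0,0.031, 4,5.5,-2.03,0,0,0,0.031, 4,6.5,-2,0,0,0,0.031, 4,7.5,-1.97,0,0,0,0.031, 4,8.5,-1.94,0,0,0,0.031, 4,9.5,-1.9,0,0,0,0.031]'
python3 -c "
from h import *
o,xc,yc=np.load('clamp.npy'); s=readout.observe(); p=s['position']-o
print('clamp',p@xc,p@yc,s['position'],s['tool_rot'],s['force'])"
```

```text
time: 7.9
position: [0.571, 0.0434, 0.0036]
tool_rot: [180.0, 0.0, 2.0]
force: [-6.0, 0.6, 9.3]
opening: 0.0447
gripper_force: 22.0
clamp 0.10661319825837541 0.023926152624490597 [0.57103564 0.04341847 0.0036163 ] [1.79975467e+02 2.53312550e-05 1.98030606e+00] [-5.98103239  0.55379015  9.33163802]
```

```bash
python3 -m handwheel '[4,0.6,0,0,0,0,0, 4,1.2,0,0,0,0,0, 4,1.7,0,0,0,0,0, 4,1.9,0,0,0,0,0, 4,2,0,0,0,0,0, 4,2.1,0,0,0,0,0, 4,2.1,-0.1,0,0,0,0, 4,2.1,-0.2,0,0,0,0, 4,2.1,-0.2,0,0,0,0, 4,2.1,-0.2,0,0,0,0]'
python3 -c "
from h import *
o,xc,yc=np.load('clamp.npy'); s=readout.observe(); p=s['position']-o
print('clamp',p@xc,p@yc,s['position'],s['tool_rot'],s['force'])"
```

```text
time: 8.73
position: [0.5922, 0.0457, 0.0037]
tool_rot: [180.0, -0.1, 2.0]
force: [-1.0, -1.2, 5.9]
opening: 0.0451
gripper_force: 21.2
clamp 0.08536416223578608 0.022327702912736176 [0.59221787 0.04574004 0.00365516] [ 1.79950045e+02 -9.23339713e-02  1.96022600e+00] [-1.0053596  -1.16881664  5.94897306]
```

```bash
python3 -m handwheel '[4,0.1,0,0,0,0,0, 4,0.2,0,0,0,0,0, 4,0.3,0,0,0,0,0, 4,0.3,0,0,0,0,0, 4,0.3,0,0,0,0,0, 4,0.3,-0.1,0,0,0,0, 4,0.3,-0.2,0,0,0,0, 4,0.3,-0.2,0,0,0,0, 4,0.3,-0.2,0,0,0,0, 4,0.3,-0.2,0,0,0,0]'
python3 -c "
from h import *
o,xc,yc=np.load('clamp.npy'); s=readout.observe(); p=s['position']-o
print('clamp',p@xc,p@yc,s['position'],s['tool_rot'],s['force'])
b=shot('w6'); cv2.imwrite('pics/v5.png',cv2.resize(b[:,60:600],(800,593),interpolation=2))"
```

```text
time: 9.57
position: [0.5932, 0.0466, 0.0036]
tool_rot: [179.8, 0.2, 1.9]
force: [-8.9, -5.0, 12.1]
opening: 0.045
gripper_force: 18.7
clamp 0.08430521517239045 0.021491153523653578 [0.59324769 0.04661218 0.00357371] [1.79834490e+02 1.71514106e-01 1.93051731e+00] [-8.89567937 -4.96992743 12.12769224]
```

View pics/v5.png

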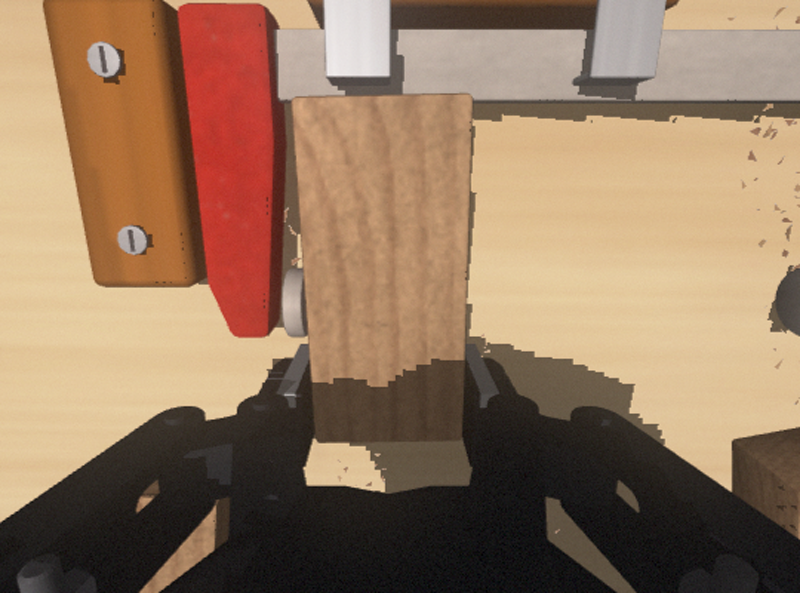

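The block is seated against the bar (far edge at row 95) and the fixed pad (at column 305), confirmed by contact forces of −9 and −5 N. I'll release it and go to block C.

```bash
python3 -m handwheel '[4.4,-0.1,0.1,0,0,0,0, 6,-0.1,0.1,0,0,0,0, 8.5,-0.1,0.1,0,0,0,0, 8.5,-0.1,0.1,0,0,0,0, 8.5,-0.1,0.1,-2,0,0,0, 8.5,-0.1,0.1,-5,0,0,0, 8.5,-3,-2,-5,0,0,0.08, 8.5,-6,-4.5,-5,0,0,0.16, 8.5,-9,-7,-5,0,0,0.167, 8.5,-11.6,-8.6,-5,0,0,0.167]'
python3 -m handwheel '[8.5,0,0,0,0,0,0, 8.5,0,0,1.5,0,0,0, 8.5,0,0,3.5,0,0,0, 8.5,0,0,4.6,0,0,0, 8.5,0,0,4.9,0,0,0, 4,0,0,4.9,0,0,0, 4,0,0,4.9,0,0,0, 4,0,0,4.9,0,0,0, 4,0,0,4.9,0,0,0, 4,0,0,4.9,0,0,0]'
python3 -c "
from h import *
o,xc,yc=np.load('clamp.npy'); s=readout.observe(); p=s['position']-o
print('clamp',p@xc,p@yc,s['position'],s['tool_rot'],s['opening'],s['force'])
b=shot('w7'); cv2.imwrite('pics/v6.png',cv2.resize(b[:,60:600],(800,593),interpolation=2))"
```

```text
time: 10.45
position: [0.4738, 0.1315, 0.0518]
tool_rot: [-180.0, 0.0, -7.6]
force: [-0.3, 1.2, 0.7]
opening: 0.0847
gripper_force: 0.0
time: 11.28
position: [0.4763, 0.1307, 0.0045]
tool_rot: [-179.9, -0.1, -7.6]
force: [0.6, 0.3, 2.8]
opening: 0.0452
gripper_force: 21.1
clamp 0.19827221870511863 -0.06648695145760022 [0.4763491  0.13065589 0.00446796] [-1.79938976e+02 -9.72885704e-02 -7.60378710e+00] 0.04517131371555723 [0.55295367 0.2761751  2.81031074]
```

View pics/v6.png

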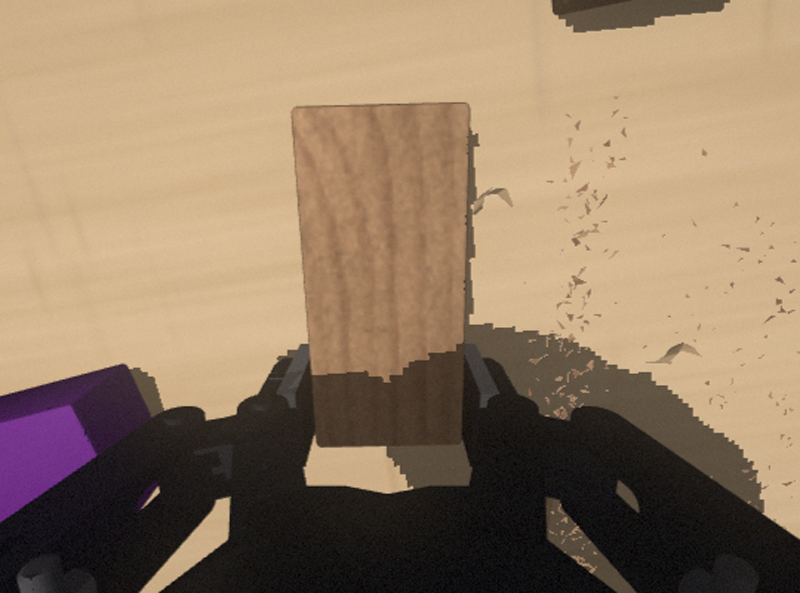

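```bash
python3 -m handwheel '[4,0.9,2.5,0,0,0,-0.03, 4,1.8,5,0,0,0,-0.06, 4,2.7,7.5,0,0,0,-0.09, 4,3.6,10,0,0,0,-0.12, 4,4.5,12.5,0,0,0,-0.15, 4,5.4,15,0,0,0,-0.167, 4,6.4,14.8,0,0,0,-0.167, 4,7.4,14.6,0,0,0,-0.167, 4,8.4,14.5,0,0,0,-0.167, 4,9.5,14.3,0,0,0,-0.167]'
python3 -c "
from h import *
o,xc,yc=np.load('clamp.npy'); s=readout.observe(); p=s['position']-o
print('clamp',p@xc,p@yc,s['tool_rot'],s['opening'],s['force'])"
```

```text
time: 12.17
position: [0.5335, -0.0306, -0.0019]
tool_rot: [179.4, 2.5, 1.8]
force: [-81.0, -18.8, 49.5]
opening: 0.0448
gripper_force: 78.8
clamp 0.1465995702453385 0.09662110330707821 [179.43737338   2.46574279   1.75523819] 0.04475210031121084 [-81.03127493 -18.76571122  49.48071187]
```

Unexpected force: I'll look before moving.

```bash
python3 -c "
from h import *
b=shot('w8'); c=imaging.camera('scene'); s=readout.observe(); print(s['force'],s['position'])
cv2.imwrite('pics/v7.png',np.hstack([cv2.resize(b[:,60:600],(500,370)),cv2.resize(c[140:280,260:460],(300,370),interpolation=2)]))"
```

```text
[-61.49039903 -12.13542631  29.87235152] [ 0.53361899 -0.03076081 -0.00172142]
```

View pics/v7.png

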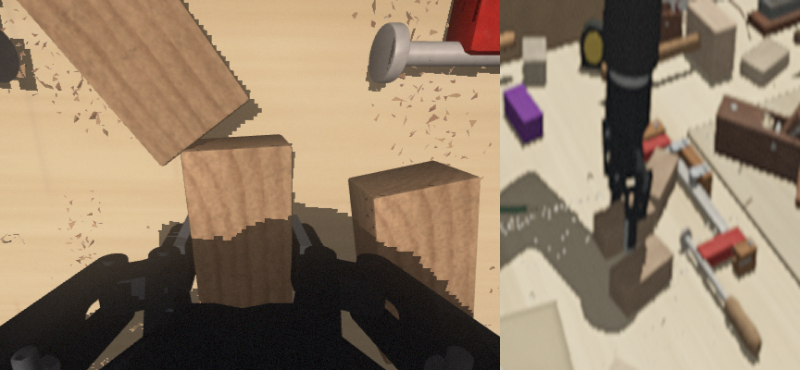

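The released block B had been swept round by the departing finger. It is now turned about 40°, its near corner at (165,165) to (250,100), and touching the end of C. I'll back C off, park it, then re-grip B and lift fully this time.

```bash
python3 -m handwheel '[4,-2,0,0,0,0,0, 4,-3.5,0,0,0,0,0, 4,-5,0,0,0,0,0, 4,-6.5,0,0,0,0,0, 4,-6.5,0,-0.1,0,0,0, 6.5,-6.5,0,-0.1,0,0,0, 6.5,-6.5,0,-0.1,0,0,0, 6.5,-6.5,0,-0.1,0,0,0, 6.5,-6.5,0,-0.1,0,0,0, 6.5,-6.5,0,-1,0,0,0]'
python3 -m handwheel '[6.5,0,0,-3,0,0,0, 6.5,0,0,-6,0,0,0, 6.5,0,0,-9,0,0,0, 6.5,0,0,-12,0,0,0, 6.5,0,-2,-15,0,0,0, 6.5,0,-4,-17,0,0,0, 6.5,2,-5,-17,0,0,0, 6.5,2,-5,-17,0,0,0, 6.5,2,-5,-17,0,0,0, 6.5,2,-5,-17,0,0,0]'
python3 -c "
from h import *
o,xc,yc=np.load('clamp.npy'); s=readout.observe(); p=s['position']-o
print('clamp',p@xc,p@yc,s['position'],s['tool_rot'],s['opening'],s['force'])
b=shot('w9'); cv2.imwrite('pics/v8.png',cv2.resize(b[:,60:600],(800,593),interpolation=2))"
```

```text
time: 13.1
position: [0.4848, -0.0264, 0.0116]
tool_rot: [180.0, 0.2, 1.9]
force: [0.3, -0.3, -0.7]
opening: 0.0649
gripper_force: 0.0
time: 13.93
position: [0.5038, 0.0242, 0.183]
tool_rot: [180.0, 0.1, 2.0]
force: [0.3, 0.7, 1.0]
opening: 0.0649
gripper_force: 0.0
clamp 0.1744435211103868 0.04083842874414386 [0.50382097 0.02420477 0.18301083] [1.79972786e+02 6.84807244e-02 1.95462390e+00] 0.06493121102525472 [0.29214761 0.69137322 1.03781238]
```

View pics/v8.png

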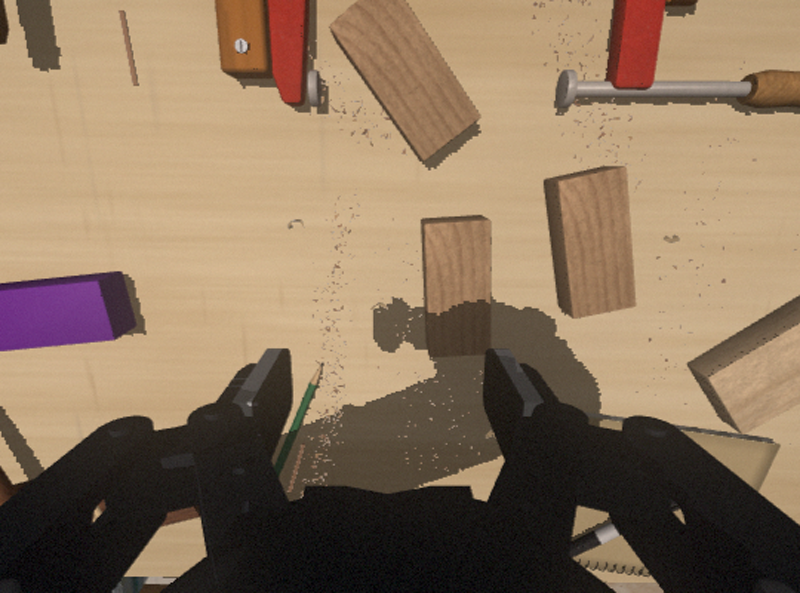

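B lies turned, with its near edge from (427,163) to (480,118) and its left edge running to (332,30). C is parked at (457,285), and A is untouched at (595,240).

```bash
cat > m5.py <<'E'
from h import *
f=lambda p:np.array([[60+x/1.4815,y/1.4825] for x,y in p])
o,xc,yc=np.load('clamp.npy')
Q=plane('w9',f([(332,28),(425,160),(479,118)]),.03); d=Q[0]-Q[1]; L=np.linalg.norm(d); d/=L
h=np.degrees(np.arctan2(d[1],d[0])); n=(Q[1]+Q[2])/2; g=n+d*.014; far=n+d*.098
cl=lambda P:((P-o)@xc*1e3,(P-o)@yc*1e3)
print('L',L,'W',np.linalg.norm(Q[1]-Q[2]),'hdg',h,'grip',g,'clamp near/far',cl(n),cl(far))
s=readout.observe(); R=Ro.from_euler('xyz',s['tool_rot'],degrees=True).as_matrix()
print('tool shift',R.T@(g-s['position'])*100,'turn z',-np.radians(h-s['tool_rot'][2]))
for nm,q in [('C',[(424,223),(490,221),(490,355),(430,356)]),('A',[(545,182),(626,168),(635,304),(575,318)])]:
    P=plane('w9',f(q),.03); c=P.mean(0); e=(P[0]+P[1]-P[2]-P[3]); print(nm,c,np.degrees(np.arctan2(e[1],e[0])),cl(c),(P*1e3).round()[:,:2].tolist())
E
python3 m5.py
```

```text
L 0.09440390736538075 W 0.041640764605994515 hdg 39.14181092193041 grip [ 0.59938464 -0.00587453  0.03      ] clamp near/far (np.float64(91.11328649973358), np.float64(82.61876595786859)) (np.float64(13.042121161410416), np.float64(23.382855036230804))
tool shift [ 9.47456001  3.29970181 15.2922754 ] turn z -0.6493103906622163
C [ 0.48869348 -0.02693901  0.03      ] 5.74422162179917 (np.float64(191.3049030523363), np.float64(91.43705563731638)) [[535.0, -0.0], [538.0, -44.0], [442.0, -53.0], [440.0, -10.0]]
A [ 0.52388172 -0.11673326  0.03      ] 17.090120168715714 (np.float64(159.19673901596255), np.float64(182.3781629505597)) [[564.0, -77.0], [575.0, -128.0], [484.0, -151.0], [472.0, -111.0]]
```

```bash
python3 -m handwheel '[8.5,2,0.6,1,0,0,-0.12, 8.5,5,1.5,3,0,0,-0.24, 8.5,8,2.6,5,0,0,-0.36, 8.5,9.5,3.3,7,0,0,-0.48, 8.5,9.5,3.3,9,0,0,-0.6, 8.5,9.5,3.3,10,0,0,-0.65, 8.5,9.5,3.3,12.5,0,0,-0.65, 8.5,9.5,3.3,15,0,0,-0.65, 8.5,9.5,3.3,17,0,0,-0.65, 8.5,9.5,3.3,17.8,0,0,-0.65]'
python3 -m handwheel '[4,0,0,0,0,0,0, 4,0,0,0,0,0,0, 4,0,0,0,0,0,0, 4,0,0,0,0,0,0, 4,0,0,0,0,0,0, 4,0,0,0,0,0,0, 4,0,0,0,0,0,0, 4,0,0,0,0,0,0, 4,0,0,0,0,0,0, 4,0,0,0,0,0,0]'
python3 -c "
from h import *
o,xc,yc=np.load('clamp.npy'); s=readout.observe(); p=s['position']-o
print('clamp',p@xc,p@yc,s['position'],s['tool_rot'],s['opening'],s['force'])
b=shot('w10'); 
# near/far edge of the block along the tool axis: brightness along centre columns
for c in (315,335): print([ (r,int(b[r,c].mean()), round(b[r,c,0]/max(1,b[r,c,2]),2)) for r in list(range(50,90,4))+list(range(284,312,3))])"
```

```text
time: 14.82
position: [0.5976, -0.0063, 0.0015]
tool_rot: [-179.8, 0.3, 39.1]
force: [0.4, 0.5, -0.5]
opening: 0.0854
gripper_force: 0.0
time: 15.65
position: [0.6012, -0.0052, 0.0074]
tool_rot: [179.9, -0.1, 39.2]
force: [-2.0, 0.4, 6.2]
opening: 0.0447
gripper_force: 21.6
clamp 0.07807463183528154 0.07358703328087088 [ 0.60124978 -0.00524115  0.00741701] [ 1.79899070e+02 -1.29942446e-01  3.92208601e+01] 0.044718060694381806 [-2.02700227  0.36657686  6.15103792]
[(50, 170, np.float64(0.64)), (54, 171, np.float64(0.63)), (58, 170, np.float64(0.64)), (62, 173, np.float64(0.65)), (66, 168, np.float64(0.63)), (70, 166, np.float64(0.62)), (74, 120, np.float64(0.56)), (78, 115, np.float64(0.56)), (82, 114, np.float64(0.55)), (86, 122, np.float64(0.55)), (284, 58, np.float64(0.6)), (287, 59, np.float64(0.6)), (290, 56, np.float64(0.55)), (293, 60, np.float64(0.59)), (296, 62, np.float64(0.63)), (299, 78, np.float64(0.68)), (302, 78, np.float64(0.67)), (305, 79, np.float64(0.69)), (308, 78, np.float64(0.67)), (311, 81, np.float64(0.72))]
[(50, 83, np.float64(0.68)), (54, 84, np.float64(0.7)), (58, 84, np.float64(0.66)), (62, 94, np.float64(0.67)), (66, 172, np.float64(0.65)), (70, 169, np.float64(0.64)), (74, 125, np.float64(0.57)), (78, 122, np.float64(0.56)), (82, 122, np.float64(0.55)), (86, 121, np.float64(0.57)), (284, 64, np.float64(0.65)), (287, 61, np.float64(0.58)), (290, 58, np.float64(0.56)), (293, 59, np.float64(0.63)), (296, 59, np.float64(0.6)), (299, 76, np.float64(0.68)), (302, 78, np.float64(0.69)), (305, 77, np.float64(0.67)), (308, 82, np.float64(0.7)), (311, 79, np.float64(0.71))]
```

```bash
python3 -m handwheel '[4,-0.6,-0.5,0,0,0,0.05, 4,-1,-1.2,0,0,0,0.13, 4,-1,-2,0,0,0,0.22, 4,-0.8,-2.7,0,0,0,0.31, 4,-0.7,-3.4,0,0,0,0.4, 4,-0.5,-4,0,0,0,0.49, 4,-0.3,-4.6,0,0,0,0.58, 4,-0.2,-5,0,0,0,0.65, 4,-0.2,-5,0,0,0,0.65, 4,-0.2,-5,0,0,0,0.65]'
python3 -c "
from h import *
o,xc,yc=np.load('clamp.npy'); s=readout.observe(); p=s['position']-o
print('clamp',p@xc,p@yc,s['position'],s['tool_rot'],s['opening'],s['force'])"
```

```text
time: 16.53
position: [0.5682, 0.0326, 0.0074]
tool_rot: [-180.0, -0.2, 2.1]
force: [-1.1, 1.9, 7.2]
opening: 0.0443
gripper_force: 21.6
clamp 0.10979458197877245 0.03460614919876724 [0.56822001 0.03263628 0.00738354] [-179.98038849   -0.18473537    2.05239056] 0.04425141887054013 [-1.0768256   1.91191379  7.21506212]
```

```bash
python3 -m handwheel '[4,0.5,-0.4,0,0,0,0, 4,1.1,-0.8,0,0,0,0, 4,1.7,-1.1,0,0,0,0, 4,2.2,-1.2,0,0,0,0, 4,2.5,-1.2,0,0,0,0, 4,2.7,-1.2,0,0,0,0, 4,2.9,-1.2,0,0,0,0, 4,2.9,-1.4,0,0,0,0, 4,2.9,-1.5,0,0,0,0, 4,2.9,-1.5,0,0,0,0]'
python3 -c "
from h import *
o,xc,yc=np.load('clamp.npy'); s=readout.observe(); p=s['position']-o
print('clamp',p@xc,p@yc,s['position'],s['tool_rot'],s['opening'],s['force'])"
```

```text
time: 17.37
position: [0.5958, 0.0463, 0.0074]
tool_rot: [179.8, -0.0, 2.0]
force: [-3.7, -6.9, 8.5]
opening: 0.0449
gripper_force: 21.8
clamp 0.08176319044125749 0.021907028280513764 [0.59580241 0.04628317 0.00740205] [ 1.79834267e+02 -2.20295055e-02  1.96585483e+00] 0.044935291492896344 [-3.68082801 -6.88141601  8.46433779]
```

```bash
python3 -m handwheel '[4,0.1,0,0,0,0,0, 4,0.2,0,0,0,0,0, 4,0.2,0,0,0,0,0, 4,0.2,0,0,0,0,0, 4,0.2,0,0,0,0,0, 4,0.2,0,0,0,0,0, 4,0.2,0,0,0,0,0, 4,0.2,0,0,0,0,0, 4,0.2,0,0,0,0,0, 4,0.2,0,0,0,0,0]'
python3 -c "
from h import *
o,xc,yc=np.load('clamp.npy'); s=readout.observe(); p=s['position']-o
print('clamp',p@xc,p@yc,s['force'])
b=shot('w11')
print([(r,b[r,330].tolist()) for r in range(56,84,2)]);print([(r,b[r,400].tolist()) for r in range(56,84,2)])
r=61
Q=plane('w11',[(330,72),(330,298)],.03);print((Q-o)@xc)"
```

```text
time: 18.2
position: [0.5959, 0.0463, 0.0073]
tool_rot: [179.8, 0.2, 2.0]
force: [-12.9, -4.3, 14.4]
opening: 0.0451
gripper_force: 22.6
clamp 0.08163295692098149 0.02185153590671562 [-12.89376235  -4.27790311  14.42123079]
[(56, [79, 86, 96]), (58, [83, 88, 97]), (60, [81, 87, 95]), (62, [108, 114, 127]), (64, [103, 112, 120]), (66, [106, 115, 123]), (68, [102, 110, 123]), (70, [101, 106, 120]), (72, [84, 102, 124]), (74, [108, 146, 185]), (76, [104, 138, 177]), (78, [99, 132, 168]), (80, [100, 134, 171]), (82, [108, 141, 180])]
[(56, [158, 170, 186]), (58, [158, 170, 185]), (60, [157, 169, 185]), (62, [160, 171, 186]), (64, [157, 171, 187]), (66, [159, 173, 189]), (68, [162, 172, 187]), (70, [160, 172, 187]), (72, [161, 170, 186]), (74, [150, 161, 176]), (76, [70, 77, 86]), (78, [74, 94, 110]), (80, [73, 92, 108]), (82, [74, 92, 110])]
[-0.00030093  0.09610019]
```

```bash
python3 -m handwheel '[4,-0.2,0.1,0,0,0,0, 4,-0.2,0.1,0,0,0,0, 6,-0.2,0.1,0,0,0,0, 6,-0.2,0.1,0,0,0,0, 6,-0.2,0.1,0,0,0,0, 6,-0.2,0.1,0,0,0,0, 6,-0.2,0.1,-2,0,0,0, 6,-0.2,0.1,-5,0,0,0, 6,-0.2,0.1,-8,0,0,0, 6,-0.2,0.1,-8,0,0,0]'
python3 -c "
from h import *
shot('w12')"
python3 -m handwheel '[8.5,-3,1.5,0,0,0,0, 8.5,-6.5,3.5,0,0,0,0, 8.5,-10,5.5,0,0,0,-0.03, 8.5,-13.5,6.5,0,0,0,-0.03, 8.5,-14.6,7,0,0,0,-0.03, 8.5,-14.6,7,0.5,0,0,-0.03, 8.5,-14.6,7,3,0,0,-0.03, 8.5,-14.6,7,6,0,0,-0.03, 8.5,-14.6,7,8,0,0,-0.03, 8.5,-14.6,7,8.3,0,0,-0.03]'
python3 -c "
from h import *
o,xc,yc=np.load('clamp.npy')
a=shot('w13'); b=cv2.imread('pics/w12.png')
cv2.imwrite('pics/v9.png',np.hstack([cv2.resize(b[:,60:600],(400,300)),cv2.resize(a[:,60:600],(400,300))]))"
```

```text
time: 19.08
position: [0.5989, 0.0475, 0.0926]
tool_rot: [-180.0, -0.6, 2.0]
force: [0.6, 0.2, 2.6]
opening: 0.0599
gripper_force: 0.0
time: 19.97
position: [0.4491, -0.0282, -0.0027]
tool_rot: [180.0, 0.5, 3.7]
force: [-0.1, 0.7, -0.6]
opening: 0.085
gripper_force: 0.0
```

View pics/v9.png

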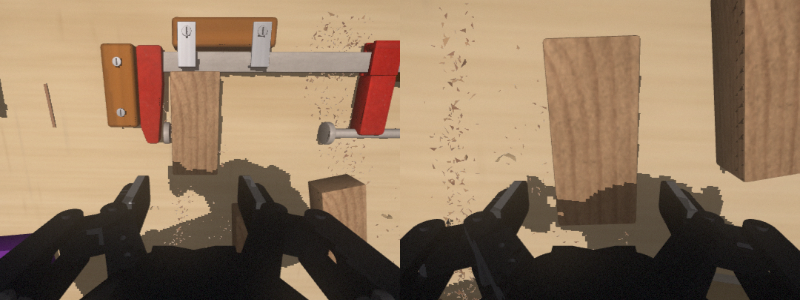

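Left: block B is seated straight, against the bar and pad. Right: the fingers straddle C (centre at column 595). I'll raise slightly, then grip.

```bash
python3 -m handwheel '[8.5,0,0,-0.3,0,0,0, 8.5,0,0,-0.3,0,0,0, 4,0,0,-0.3,0,0,0, 4,0,0,-0.3,0,0,0, 4,0,0,-0.3,0,0,0, 4,0,0,-0.3,0,0,0, 4,0,0,-0.3,0,0,0, 4,0,0,-0.3,0,0,0, 4,0,0,-0.3,0,0,0, 4,0,0,-0.3,0,0,0]'
cat > st.py <<'E'
from h import *
o,xc,yc=np.load('clamp.npy'); s=readout.observe(); p=s['position']-o
print('clamp mm',p@xc*1e3,p@yc*1e3,'z',s['position'][2]*1e3,'yaw-clamp',s['tool_rot'][2]-1.95,s['force'].round(1),s['opening'])
E
cat > ends.py <<'E'
import sys; from h import *
n=sys.argv[1]; b=shot(n)
def ratio(c): x=b[:,c-4:c+5].astype(float).mean(1); return x[:,0]/x[:,2]
r=np.mean([ratio(c) for c in (312,322,332)],0)
m=r<.615; far=next(i for i in range(30,200) if m[i:i+6].all()); near=next(i for i in range(285,320) if (r[i:i+4]>.63).all())
M=np.load(f'pics/{n}.npy')@np.linalg.inv(K['T_tool_cam'])
Q=plane(n,[(322,far),(322,near)],.03); print(far,near,'tool x mm',((np.c_[Q,[1,1]]@np.linalg.inv(M).T)[:,0]*1e3).round(1))
E
python3 st.py; python3 ends.py w14
```

```text
time: 20.85
position: [0.4525, -0.0277, 0.006]
tool_rot: [-180.0, -0.1, 3.7]
force: [-0.3, 0.8, 5.4]
opening: 0.0446
gripper_force: 21.6
clamp mm 227.53083998808447 90.93436148669849 z 6.0288055916118966 yaw-clamp 1.7364621878660318 [-0.3  0.8  5.4] 0.04460427452731837
63 293 tool x mm [ 84.8 -11.1]
```

```bash
python3 -m handwheel '[4,1.2,-0.2,0,0,0,0.03, 4,2.4,-0.5,0,0,0,0.03, 4,3.6,-0.4,0,0,0,0.03, 4,4.8,-0.4,0,0,0,0.03, 4,6,-0.3,0,0,0,0.03, 4,7.2,-0.3,0,0,0,0.03, 4,8.4,-0.2,0,0,0,0.03, 4,9.6,-0.2,0,0,0,0.03, 4,10.8,-0.2,0,0,0,0.03, 4,12,-0.1,0,0,0,0.03]'
python3 st.py
```

```text
time: 21.73
position: [0.572, -0.0193, 0.006]
tool_rot: [180.0, 0.1, 2.0]
force: [-5.3, -1.0, 9.4]
opening: 0.0447
gripper_force: 22.1
clamp mm 107.82781770758915 86.68323592261778 z 6.005718861486528 yaw-clamp 0.02075021597001192 [-5.3 -1.   9.4] 0.04468597417330692
```

```bash
python3 -m handwheel '[4,0.7,0,0,0,0,0, 4,1.3,0,0,0,0,0, 4,1.8,0,0,0,0,0, 4,2.1,0,0,0,0,0, 4,2.3,0,0,0,0,0, 4,2.4,0,0,0,0,0, 4,2.4,0,0,0,0,0, 4,2.4,0,0,0,0,0, 4,2.4,0,0,0,0,0, 4,2.4,0,0,0,0,0]'
python3 st.py
```

```text
time: 22.57
position: [0.5949, -0.0187, 0.006]
tool_rot: [180.0, 0.1, 2.0]
force: [-6.9, 0.4, 8.5]
opening: 0.0448
gripper_force: 22.1
clamp mm 84.86921050646548 86.80239320609066 z 6.04593414219206 yaw-clamp 0.01157907693867588 [-6.9  0.4  8.5] 0.04483659914121131
```

```bash
python3 -m handwheel '[4,-0.1,0,0,0,0,0, 4,-0.1,0,0,0,0,0, 5.2,-0.1,0,0,0,0,0, 5.2,-0.1,0,0,0,0,0, 5.2,-0.1,0,0,0,0,0, 5.2,-0.1,0,0,0,0,0, 5.2,-0.1,0,-2,0,0,0, 5.2,-0.1,0,-5,0,0,0, 5.2,-0.1,0,-8,0,0,0, 5.2,-0.1,0,-8,0,0,0]'
python3 -m handwheel '[0,1,1.5,0,0,0,0, 0,2.5,3,0,0,0,0, 0,3.6,4.5,0,0,0,0, 0,3.6,4.5,0,0,0,0, 0,3.6,4.5,0,0,0,0, 0,3.6,4.5,0.5,0,0,0, 0,3.6,4.5,1,0,0,0, 0,3.6,4.5,1,0,0,0, 0,3.6,4.5,1,0,0,0, 0,3.6,4.5,1,0,0,0]'
python3 st.py; python3 -c "
from h import *
b=shot('w15'); cv2.imwrite('pics/v10.png',cv2.resize(b[:,60:600],(800,593),interpolation=2))"
```

```text
time: 23.4
position: [0.598, -0.0184, 0.0925]
tool_rot: [180.0, -0.6, 2.0]
force: [0.5, 0.1, 1.5]
opening: 0.0517
gripper_force: 0.0
time: 24.23
position: [0.6321, -0.0617, 0.0754]
tool_rot: [180.0, 0.0, 2.0]
force: [-0.3, -0.3, 0.3]
opening: 0.0001
gripper_force: 0.0
clamp mm 49.210928899598805 131.07461036821877 z 75.35998837914835 yaw-clamp 0.045076495788538784 [-0.3 -0.3  0.3] 0.0001042578298188663
```

```bash
cat > rows.py <<'E'
import sys; from h import *
o,xc,yc=np.load('clamp.npy'); n=sys.argv[1]; b=cv2.imread(f'pics/{n}.png').astype(float)+1
r=b[...,0]/b[...,2]; g=b[...,1]/b[...,2]
m=((r<.62)&(r>.5)&(g>.7)&(g<.81)&(b[...,2]>60)).astype(np.uint8)
m=cv2.morphologyEx(cv2.medianBlur(m,5),cv2.MORPH_CLOSE,np.ones((3,3)))
for c in cv2.findContours(m,0,2)[0]:
    if cv2.contourArea(c)<1200: continue
    P=plane(n,c[:,0],.03)-o; q=(np.c_[P@xc,P@yc]*1e3).astype(np.float32); t=cv2.minAreaRect(q)
    print('centre',np.round(t[0],1),'size',np.round(t[1],1),'ang',round(t[2],1),'x',q[:,0].min().round(),q[:,0].max().round(),'y',q[:,1].min().round(),q[:,1].max().round())
E
python3 rows.py w15; echo; python3 rows.py w12
```

```text
centre [46.9 89.1] size [46.5 95.6] ang 89.9 x -1.0 95.0 y 66.0 112.0
centre [47.2 29.3] size [97.  54.9] ang 0.1 x -1.0 96.0 y 2.0 57.0

centre [137.4 173.1] size [80.2 55.2] ang 12.3 x 98.0 171.0 y 138.0 208.0
centre [47.8 22.6] size [96.1 44.8] ang 0.7 x -0.0 96.0 y -0.0 45.0
```

```bash
python3 -m handwheel '[0,0,0.3,0,0,0,0, 0,0,0.3,2.5,0,0,0, 0,0,0.3,5,0,0,0, 0,0,0.3,6.5,0,0,0, 0,0,0.3,6.7,0,0,0, 0,0,0.3,6.7,0,0,0, 0,0,-0.3,6.7,0,0,0, 0,0,-0.8,6.7,0,0,0, 0,0,-1.3,6.7,0,0,0, 0,0,-1.8,6.7,0,0,0]'
python3 -m handwheel '[0,0,-0.3,0,0,0,0, 0,0,-0.6,0,0,0,0, 0,0,-0.8,0,0,0,0, 0,0,-0.9,0,0,0,0, 0,0,-1,0,0,0,0, 0,0,-1.1,0,0,0,0, 0,0,-1.1,0,0,0,0, 0,0,-1.1,0,0,0,0, 0,0,-1.1,0,0,0,0, 0,0,-1.1,0,0,0,0]'
python3 st.py
```

```text
time: 25.12
position: [0.6323, -0.0434, 0.0097]
tool_rot: [-180.0, -0.1, 2.0]
force: [-0.1, -1.1, 0.2]
opening: 0.0002
gripper_force: 0.4
time: 25.95
position: [0.6311, -0.0331, 0.0081]
tool_rot: [-180.0, 0.0, 2.0]
force: [0.2, -0.3, -0.3]
opening: -0.0002
gripper_force: 0.1
clamp mm 49.17878002199806 102.42910292368323 z 8.116761702630745 yaw-clamp 0.004469649286809041 [ 0.2 -0.3 -0.3] -0.0002084514334691358
```

```bash
python3 -m handwheel '[0,0,-0.1,0,0,0,0, 0,0,-0.2,0,0,0,0, 0,0,-0.3,0,0,0,0, 0,0,-0.4,0,0,0,0, 0,0,-0.5,0,0,0,0, 0,0,-0.5,0,0,0,0, 0,0,-0.5,0,0,0,0, 0,0,-0.5,0,0,0,0, 0,0,-0.5,0,0,0,0, 0,0,-0.5,0,0,0,0]'
python3 st.py
```

```text
time: 26.78
position: [0.6311, -0.0302, 0.0087]
tool_rot: [179.8, 0.0, 1.9]
force: [1.9, -9.0, 0.3]
opening: -0.0001
gripper_force: 4.4
clamp mm 49.11746105958912 99.59575997846417 z 8.702568021472334 yaw-clamp -0.043234487079144124 [ 1.9 -9.   0.3] -8.813694690936781e-05
```

```bash
python3 -m handwheel '[0,0,0.5,0,0,0,0, 0,0,0.8,0,0,0,0, 0,0,0.8,-1,0,0,0, 0,0,0.8,-4,0,0,0, 0,0,0.8,-7.5,0,0,0, 0,0,0.8,-8,0,0,0, 8.5,-3.5,2.5,-8,0,0,-0.06, 8.5,-7,4.5,-8,0,0,-0.12, 8.5,-10.5,6.5,-8,0,0,-0.18, 8.5,-14,9,-8,0,0,-0.21]'
python3 -m handwheel '[8.5,-0.6,0,0,0,0,0, 8.5,-0.6,0,0,0,0,0, 8.5,-0.6,0,0,0,0,0, 8.5,-0.6,0,0,0,0,0, 8.5,-0.6,0,0,0,0,0, 8.5,-0.6,0,3,0,0,0, 8.5,-0.6,0,6,0,0,0, 8.5,-0.6,0,7.8,0,0,0, 8.5,-0.6,0,8.1,0,0,0, 8.5,-0.6,0,8.1,0,0,0]'
python3 -m handwheel '[4,0,0,0,0,0,0, 4,0,0,0,0,0,0, 4,0,0,0,0,0,0, 4,0,0,0,0,0,0, 4,0,0,0,0,0,0, 4,0,0,0,0,0,0, 4,0,0,0,0,0,0, 4,0,0,0,0,0,0, 4,0,0,0,0,0,0, 4,0,0,0,0,0,0]'
python3 st.py; python3 ends.py w16
```

```text
time: 27.62
position: [0.494, -0.1219, 0.0888]
tool_rot: [-180.0, -0.1, 14.3]
force: [0.6, -0.6, 0.6]
opening: 0.048
gripper_force: 0.0
time: 28.45
position: [0.4889, -0.1232, 0.0061]
tool_rot: [-180.0, 0.2, 14.0]
force: [0.3, 0.0, 1.4]
opening: 0.0849
gripper_force: 0.0
time: 29.28
position: [0.4905, -0.1235, 0.0089]
tool_rot: [179.9, -0.1, 14.0]
force: [-0.5, -0.5, 5.8]
opening: 0.0452
gripper_force: 21.2
clamp mm 192.75780163209248 187.98999861579603 z 8.925224206073727 yaw-clamp 12.05835850427079 [-0.5 -0.5  5.8] 0.0451709161750909
71 294 tool x mm [ 82.3 -13.7]
```

```bash
python3 -m handwheel '[4,0.8,-1.1,0,0,0,0.04, 4,1.6,-2.2,0,0,0,0.09, 4,2.4,-3.2,0,0,0,0.13, 4,3.2,-4.3,0,0,0,0.18, 4,4,-5.3,0,0,0,0.21, 4,4,-5.3,0,0,0,0.21, 4,4,-5.3,0,0,0,0.21, 4,4,-5.3,0,0,0,0.21, 4,4,-5.3,0,0,0,0.21, 4,4,-5.3,0,0,0,0.21]'
python3 st.py
```

```text
time: 30.17
position: [0.517, -0.0617, 0.009]
tool_rot: [-180.0, -0.2, 2.0]
force: [1.2, 3.2, 5.1]
opening: 0.0448
gripper_force: 20.9
clamp mm 164.16666916824985 127.0961998866037 z 8.985322349489005 yaw-clamp 0.05043972544616104 [1.2 3.2 5.1] 0.04481292253783291
```

```bash
python3 -m handwheel '[4,1,0.1,0,0,0,0, 4,2,0.1,0,0,0,0, 4,3,0.1,0,0,0,0, 4,4,0.1,0,0,0,0, 4,5,0.1,0,0,0,0, 4,6,0.1,0,0,0,0, 4,7,0.1,0,0,0,0, 4,7.7,0.1,0,0,0,0, 4,8.1,0.1,0,0,0,0, 4,8.3,0.1,0,0,0,0]'
python3 st.py; python3 ends.py w17; python3 rows.py w17
```

```text
time: 31.0
position: [0.5984, -0.0612, 0.009]
tool_rot: [179.9, 0.1, 2.0]
force: [-8.8, 0.0, 12.2]
opening: 0.0447
gripper_force: 21.5
clamp mm 82.78848234615735 129.40844645229356 z 8.973311988852362 yaw-clamp 0.00948645345696919 [-8.8  0.  12.2] 0.04469261933898792
72 294 tool x mm [ 82.1 -13.6]
centre [ 48.2 131.2] size [43.9 95.7] ang 88.3 x 0.0 96.0 y 108.0 154.0
centre [48.2 47.3] size [96.2 96.2] ang 90.0 x 0.0 96.0 y -1.0 95.0
```

```bash
python3 -m handwheel '[4,0.1,-0.1,0,0,0,0, 4,0.1,-0.1,0,0,0,0, 4,-0.1,-0.1,0,0,0,0, 5,-0.1,-0.1,0,0,0,0, 5,-0.1,-0.1,0,0,0,0, 5,-0.1,-0.1,0,0,0,0, 5,-0.1,-0.1,-2,0,0,0, 5,-0.1,-0.1,-5,0,0,0, 5,-0.1,-0.1,-8,0,0,0, 5,-0.1,-0.1,-8,0,0,0]'
python3 st.py; python3 -c "
from h import *
shot('w18')"; python3 rows.py w18
```

```text
time: 31.88
position: [0.6006, -0.0597, 0.0944]
tool_rot: [179.9, -0.6, 2.0]
force: [1.2, 0.1, 2.1]
opening: 0.0502
gripper_force: 0.0
clamp mm 80.60664240912388 127.99472234541676 z 94.42467299649851 yaw-clamp 0.0560242539690019 [1.2 0.1 2.1] 0.05021712971203707
centre [ 48.7 130.8] size [44.4 95.8] ang 88.1 x 1.0 97.0 y 108.0 154.0
centre [48.6 45.2] size [93.3 96.8] ang 89.7 x 0.0 97.0 y -2.0 92.0
```

```bash
python3 -m handwheel '[0,1.5,2.5,0,0,0,0, 0,3,5,0,0,0,0, 0,4.5,7.5,0,0,0,0, 0,5.6,10,0,0,0,0, 0,5.6,10.2,0,0,0,0, 0,5.6,10.2,3,0,0,0, 0,5.6,10.2,5,0,0,0, 0,5.6,10.2,5,0,0,0, 0,5.6,10.2,5,0,0,0, 0,5.6,10.2,5,0,0,0]'
python3 st.py
python3 - <<'E'
from h import *
o,xc,yc=np.load('clamp.npy'); b=shot('w19').astype(float)
m=((b[...,2]>110)&(b[...,1]<.45*b[...,2])).astype(np.uint8)
for c in cv2.findContours(m,0,2)[0]:
    if cv2.contourArea(c)>300:
        P=plane('w19',c[:,0],.021)-o; print('red x',(P@xc*1e3).min().round(),(P@xc*1e3).max().round(),'y',(P@yc*1e3).min().round(),(P@yc*1e3).max().round())
E
```

```text
time: 32.77
position: [0.6573, -0.1596, 0.0384]
tool_rot: [179.9, -0.0, 2.0]
force: [0.9, -1.0, 0.5]
opening: -0.0003
gripper_force: 0.0
clamp mm 27.28937206615701 229.77359530352 z 38.40108620490416 yaw-clamp 0.043179390709200405 [ 0.9 -1.   0.5] -0.00031719626177460715
red x -28.0 50.0 y 187.0 213.0
```

```bash
python3 -m handwheel '[0,0.3,0,0,0,0,0, 0,0.3,0,1,0,0,0, 0,0.3,0,2,0,0,0, 0,0.3,0,2.8,0,0,0, 0,0.3,0,2.8,0,0,0, 0,0.3,-0.3,2.8,0,0,0, 0,0.3,-0.6,2.8,0,0,0, 0,0.3,-0.9,2.8,0,0,0, 0,0.3,-1.2,2.8,0,0,0, 0,0.3,-1.4,2.8,0,0,0]'
python3 st.py
python3 -m handwheel '[0,0,-0.2,0,0,0,0, 0,0,-0.4,0,0,0,0, 0,0,-0.6,0,0,0,0, 0,0,-0.7,0,0,0,0, 0,0,-0.8,0,0,0,0, 0,0,-0.9,0,0,0,0, 0,0,-1,0,0,0,0, 0,0,-1,0,0,0,0, 0,0,-1,0,0,0,0, 0,0,-1,0,0,0,0]'
python3 st.py; python3 -c "
from h import *
shot('w20')"; python3 rows.py w20
```

```text
time: 33.65
position: [0.6594, -0.1454, 0.0097]
tool_rot: [180.0, -0.0, 2.0]
force: [-0.6, -2.2, -0.3]
opening: -0.0
gripper_force: 1.1
clamp mm 24.711946110290363 215.63747141843118 z 9.71562170870514 yaw-clamp 0.018260006839968534 [-0.6 -2.2 -0.3] -7.831969832733938e-06
time: 34.48
position: [0.6591, -0.1354, 0.0094]
tool_rot: [-180.0, -0.0, 2.0]
force: [0.3, -2.1, 1.1]
opening: 0.0004
gripper_force: 1.1
clamp mm 24.66814946992112 205.6494618988203 z 9.417062232016823 yaw-clamp 0.013677120643199814 [ 0.3 -2.1  1.1] 0.0003782152295297039
centre [ 37.5 287.4] size [50.5 20.5] ang 62.8 x 33.0 57.0 y 261.0 307.0
centre [48.8 99.3] size [ 85.9 118.7] ang 73.9 x -6.0 95.0 y 42.0 150.0
```

```bash
python3 -m handwheel '[0,0,-0.1,0,0,0,0, 0,0,-0.2,0,0,0,0, 0,0,-0.3,0,0,0,0, 0,0,-0.4,0,0,0,0, 0,0,-0.5,0,0,0,0, 0,0,-0.5,0,0,0,0, 0,0,-0.5,0,0,0,0, 0,0,-0.5,0,0,0,0, 0,0,-0.5,0,0,0,0, 0,0,-0.5,0,0,0,0]'
python3 st.py
```

```text
time: 35.37
position: [0.6589, -0.1306, 0.0094]
tool_rot: [180.0, -0.0, 2.0]
force: [-0.3, -4.1, 1.1]
opening: 0.0001
gripper_force: 2.3
clamp mm 24.71308139545617 200.87926394430116 z 9.360212164451573 yaw-clamp 0.0040249148011513025 [-0.3 -4.1  1.1] 8.604929699489554e-05
```

```bash
python3 -m handwheel '[0,0,0.5,0,0,0,0, 0,0,0.6,0,0,0,0, 0,0,0.6,-3,0,0,0, 0,0,0.6,-6,0,0,0, 0,0,0.6,-9,0,0,0, 0,-3,-2,-10,0,0,0, 0,-6,-5,-10,0,0,0, 0,-9,-8,-10,0,0,0, 0,-12,-11,-10,0,0,0, 0,-13,-13.2,-10,0,0,0]'
python3 -m handwheel '[0,0,0,0,0,0,0, 0,0,0,0,0,0,0, 0,0,0,0,0,0,0, 0,0,0,0,0,0,0, 0,0,0,0,0,0,0, 0,0,0,0,0,0,0, 0,0,0,0,0,0,0, 0,0,0,0,0,0,0, 0,0,0,0,0,0,0, 0,0,0,0,0,0,0]'
python3 st.py; python3 -c "
from h import *
b=shot('w21'); cv2.imwrite('pics/v10.png',cv2.resize(b[:270,170:530],(800,600),interpolation=2))"; python3 rows.py w21
```

```text
time: 36.2
position: [0.5215, -0.0012, 0.1089]
tool_rot: [-179.9, 0.0, 2.0]
force: [0.8, 0.8, 0.3]
opening: -0.0002
gripper_force: 0.0
time: 37.03
position: [0.5244, -0.0031, 0.1092]
tool_rot: [180.0, 0.0, 1.9]
force: [-0.1, -0.2, 0.8]
opening: -0.0002
gripper_force: 0.0
clamp mm 154.7883567671846 68.83850655184429 z 109.1984044076554 yaw-clamp -0.003107418289684194 [-0.1 -0.2  0.8] -0.00017682465481371726
centre [58.  64.8] size [ 81.3 135.6] ang 0.0 x 17.0 99.0 y -3.0 133.0
```

View pics/v10.png

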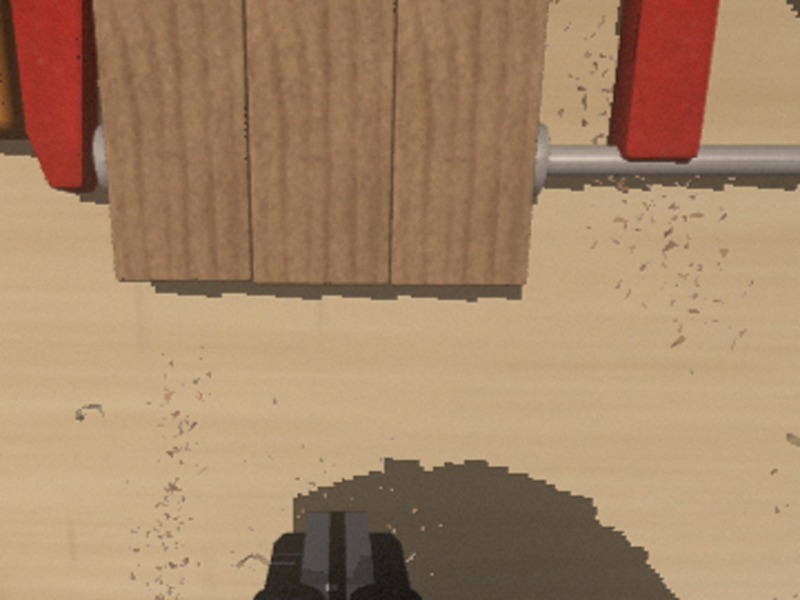

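The row is tight and neat: left, middle and right near ends are at rows 280, 284 and 285, about 1 mm apart. I'll press the ends home against the bar, then do a final nip.

```bash
python3 -m handwheel '[0,1,1,1,0,0,0, 0,2.5,2.1,3,0,0,0, 0,2.5,2.1,6,0,0,0, 0,2.5,2.1,9,0,0,0, 0,2.5,2.1,9.7,0,0,0, 0,3.2,2.1,9.7,0,0,0, 0,3.8,2.1,9.7,0,0,0, 0,4.3,2.1,9.7,0,0,0, 0,4.5,2.1,9.7,0,0,0, 0,4.5,2.1,9.7,0,0,0]'
python3 st.py
python3 -m handwheel '[0,0.1,0,0,0,0,0, 0,0.2,0,0,0,0,0, 0,0.3,0,0,0,0,0, 0,0.4,0,0,0,0,0, 0,0.4,0,0,0,0,0, 0,0.4,0,0,0,0,0, 0,0.4,0,0,0,0,0, 0,0.4,0,0,0,0,0, 0,0.4,0,0,0,0,0, 0,0.4,0,0,0,0,0]'
python3 st.py
```

```text
time: 37.92
position: [0.5714, -0.0222, 0.0139]
tool_rot: [-180.0, -0.1, 2.0]
force: [0.4, 1.2, 0.9]
opening: -0.0
gripper_force: 0.0
clamp mm 108.47472007066578 89.48666053562911 z 13.890260790286293 yaw-clamp 0.017248802175622968 [0.4 1.2 0.9] -3.35110260523704e-05
time: 38.75
position: [0.5718, -0.0225, 0.0125]
tool_rot: [180.0, 0.3, 2.0]
force: [-12.6, 1.4, 8.5]
opening: -0.0001
gripper_force: 6.1
clamp mm 108.07899572178472 89.84555653022404 z 12.478681512856298 yaw-clamp 0.009854510203603617 [-12.6   1.4   8.5] -8.312750065447546e-05
```

```bash
python3 -m handwheel '[0,-0.8,0,0,0,0,0, 0,-1,-1.5,0,0,0,0, 0,-1,-3,0,0,0,0, 0,-1,-4.5,0,0,0,0, 0,-1,-4.5,0,0,0,0, 0,-0.5,-4.5,0,0,0,0, 0,-0.2,-4.5,0,0,0,0, 0,0,-4.5,0,0,0,0, 0,0.1,-4.5,0,0,0,0, 0,0.1,-4.5,0,0,0,0]'
python3 st.py
python3 -m handwheel '[0,-0.5,0,0,0,0,0, 0,-1.5,0,0,0,0,0, 0,-1.5,0,-3,0,0,0, 0,-1.5,0,-6,0,0,0, 0,-1.5,3,-9,0,0,0, 0,1,6.5,-9,0,0,0, 0,4,10,-9,0,0,0, 0,7,13.5,-9,0,0,0, 0,8.3,16.3,-9,0,0,0, 0,8.3,16.3,-9,0,0,0]'
python3 st.py
```

```text
time: 39.58
position: [0.5703, 0.022, 0.0119]
tool_rot: [180.0, 0.5, 1.9]
force: [-18.3, 4.6, 12.3]
opening: 0.0
gripper_force: 9.2
clamp mm 108.05933920242758 45.28592902999883 z 11.930074566654742 yaw-clamp -0.03371009041596151 [-18.3   4.6  12.3] 3.2221142575781485e-05
time: 40.42
position: [0.6634, -0.144, 0.0992]
tool_rot: [179.9, 0.2, 1.6]
force: [-1.1, 1.4, -0.7]
opening: -0.0001
gripper_force: 0.0
clamp mm 20.66743906634952 214.35564783637935 z 99.15196335526798 yaw-clamp -0.3234510157321495 [-1.1  1.4 -0.7] -0.00010769698263235315
```

```bash
python3 -m handwheel '[0,-0.2,0,0,0,0,0, 0,-0.2,0,1,0,0,0, 0,-0.2,0,4,0,0,0, 0,-0.2,0,7,0,0,0, 0,-0.2,0,8.7,0,0,0, 0,-0.2,0,8.7,0,0,0, 0,-0.2,0,8.7,0,0,0, 0,-0.2,-0.3,8.7,0,0,0, 0,-0.2,-0.5,8.7,0,0,0, 0,-0.2,-0.5,8.7,0,0,0]'
python3 st.py
```

```text
time: 41.25
position: [0.661, -0.1317, 0.0175]
tool_rot: [180.0, -0.2, 2.0]
force: [0.5, 0.9, 0.3]
opening: -0.0004
gripper_force: 0.0
clamp mm 22.65724445718539 202.0261972275913 z 17.515792614692785 yaw-clamp 0.06100340281955208 [0.5 0.9 0.3] -0.00037800625088834717
```

```bash
python3 -m handwheel '[0,0,0,0.4,0,0,0, 0,0,0,0.7,0,0,0, 0,0,-0.1,0.7,0,0,0, 0,0,-0.2,0.7,0,0,0, 0,0,-0.3,0.7,0,0,0, 0,0,-0.4,0.7,0,0,0, 0,0,-0.4,0.7,0,0,0, 0,0,-0.4,0.7,0,0,0, 0,0,-0.4,0.7,0,0,0, 0,0,-0.4,0.7,0,0,0]'
python3 st.py
```

```text
time: 42.08
position: [0.6593, -0.1307, 0.0077]
tool_rot: [179.8, 0.1, 1.9]
force: [2.4, -8.4, -4.5]
opening: 0.0
gripper_force: 4.2
clamp mm 24.301870287715623 200.94887512463882 z 7.671038654784572 yaw-clamp -0.06671144048823607 [ 2.4 -8.4 -4.5] 3.8040615458315254e-05
```

```bash
python3 -m handwheel '[0,0,0.5,0,0,0,0, 0,0,0.8,0,0,0,0, 0,0,0.8,-3,0,0,0, 0,0,0.8,-6,0,0,0, 0,0,0.8,-9,0,0,0, 0,-3,-2,-12,0,0,0, 0,-6,-5,-14,0,0,0, 0,-9,-8,-16,0,0,0, 0,-11,-11,-16,0,0,0, 0,-11,-13.2,-16,0,0,0]'
python3 -m handwheel '[0,0,0,0,0,0,0, 0,0,0,0,0,0,0, 0,0,0,0,0,0,0, 0,0,0,0,0,0,0, 0,0,0,0,0,0,0, 0,0,0,0,0,0,0, 0,0,0,0,0,0,0, 0,0,0,0,0,0,0, 0,0,0,0,0,0,0, 0,0,0,0,0,0,0]'
python3 - <<'E'
from h import *
o,xc,yc=np.load('clamp.npy'); b=shot('w22').astype(float)+1
M=np.linalg.inv(np.load('pics/w22.npy'))
def px(x,y,z):
    c=M[:3,:3]@(o+xc*x+yc*y+[0,0,z])+M[:3,3]; return int(K['fx']*c[0]/c[2]+K['cx']),int(K['fy']*c[1]/c[2]+K['cy'])
def col(x0,y0,x1,y1,n=300):
    t=np.linspace(0,1,n); v=[b[px(x0+(x1-x0)*a,y0+(y1-y0)*a,.03)[::-1]] for a in t]; return np.array(v)
for y in (.0215,.067,.112):
    v=col(-.01,y,.11,y); r=v[:,0]/v[:,2]; k=np.where(r<.615)[0]; print('y',y,'block x from',-10+k.min()*.4,'to',-10+k.max()*.4)
v=col(.08,-.02,.08,.16); r=v[:,0]/v[:,2]; k=np.where(r<.615)[0]; print('row y',-20+k.min()*.6,-20+k.max()*.6)
E
python3 rows.py w22
```

```text
time: 42.92
position: [0.544, 0.0007, 0.1718]
tool_rot: [-179.9, -0.3, 1.9]
force: [1.0, 0.9, 0.2]
opening: -0.0003
gripper_force: 0.0
time: 43.75
position: [0.5453, -0.0004, 0.1682]
tool_rot: [180.0, 0.0, 1.9]
force: [-0.4, 0.0, 0.0]
opening: -0.0001
gripper_force: 0.0
y 0.0215 block x from 0.8000000000000007 to 96.80000000000001
y 0.067 block x from 0.8000000000000007 to 96.80000000000001
y 0.112 block x from 0.8000000000000007 to 96.4
row y -0.8000000000000007 130.6
centre [307.1 415.4] size [167.8  27.4] ang 2.4 x 224.0 391.0 y 400.0 430.0
centre [48.9 64.1] size [ 96.5 134.5] ang 0.1 x 1.0 97.0 y -3.0 131.0
```

The blocks form one 134.5 × 96.5 mm rectangle (nominally 135 × 98), with their ends aligned to within 0.5 mm. The arm is nipped and the robot is clear, so I'm handing in.

```bash
python3 -c "
from bench import sign_off
print(sign_off())"
```

```text
the job is handed in; nothing more can be done
None
```

I handed the job in at about 44 s: by the last wrist-camera measurement the three blocks lie in one tight row against the bar, nipped at about 8 N, with the robot clear. On the way, withdrawing the gripper knocked the first block askew and the second then hit it, peaking near 81 N at the wrist (limit 120 N), before I re-seated both; I did not re-check the bystanders at the end.

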